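# Make up two field sampling kits

### The arm

A 6-joint arm with a two-finger parallel gripper is mounted at the origin on the work surface. World frame = base frame: x ahead of the robot, y to its left, z up, the work surface at z = 0. Lengths are in m, angles in rad, forces in N, time in s.
With the tool pointing down it reaches from about 0.15 to 0.775 m from the base axis. Payload 6.1 kg.
Tool frame: the origin (TCP) lies at the very end of the fingers, on their centre line; the grasp point (between the pads) lies 19 mm behind it; z points along the fingers, y is the line along which they close (so a half turn about z gives the same grasp; the last joint's range is limited). The gripper opens to 85 mm and grips with 20 to 120 N. Pads are 22 mm wide; open, the fingers measure 114 mm over their backs; the gripper's body (76 mm by 85 mm) begins 54 mm behind the grasp point. The pads swing forward as they close: fully open they stand 13 mm farther back than shut.
Start: joints at [0, 0.126, -0.04, 1.405, 0, 1.571], TCP at [0.525, -0, 0.231] pointing down, gripper open.
Joint ranges: [-2.72, 2.72], [-0.95, 1.95], [-1.27, 1.35], [-1.78, 2.02], [-1.46, 1.47], [-3.14, 3.14]. Speed limits (rad/s): [2.39, 2.39, 3.01, 3.14, 3.14, 3.14].

### API

Orientations are given as a rotation vector (axis times angle).
In Python, from cell import r, claw, solver, snapshot, job_done, telemetry gives the robot as it stands. The module is installed in compiled form; this text tells all that it offers. Calls block until the motion is done:
- r.goto(position, orientation): joint-space move of the TCP to a pose.
- r.move_linear(position, frame=None, speed=0.15, contact_N=None): straight line of the TCP; frame=None keeps the orientation; speed is the mean speed in m/s. With contact_N (N) it stops when the force on the tool has changed by that much, and returns True; else False.
- r.set_joints(angles): joint-space move.
- claw.gripper_to(opening, newtons=None): finger opening in m; newtons is the grip in N (None keeps the last); returns when the fingers have stopped.
- r.pause(seconds).
- solver.inverse_kinematics(position, orientation): joint angles nearest the present ones, or None.
- snapshot(name): name is "scene" or "side" or "wrist"; returns a dict with "frame" (480x640x3 uint8, red, green, blue), "intrinsics" (3x3 intrinsics, pixels), "rvec" (rotation vector, rad) and "tvec" (3), from world to camera coordinates, as OpenCV has them. Camera axes: x right, y down, z forward; pixel columns grow to the right and rows downward; lengths in m; the calibration is good to about 2 mm. A picture is of the moment at which its call begins. There is no depth.
A pose or a line that the arm cannot do raises r.MotionError and nothing moves.
- job_done(): hands the job in; it is judged then, once.
Readings, each from a call of its own:
- telemetry.current_t(): time.
- telemetry.current_qpos(): joint angles.
- telemetry.current_joint_velocities(): joint speeds.
- telemetry.current_joint_efforts(): joint torques, N m.
- telemetry.current_tcp_pos(): TCP position.
- telemetry.current_orientation(): TCP orientation.
- telemetry.current_contact_force(): force on the tool from outside, world axes, zero at the start.
- telemetry.current_wrist_torque(): the same for the moment, N m.
- telemetry.current_grip_width(): finger opening in m.
- telemetry.current_gripper_force(): force on a finger pad.
Only numpy, scipy, OpenCV 4.12 (cv2) and the standard library are available. Lean on these libraries where they do the work, as an engineer would, in place of code of your own. Each camera call takes 0.05 s, during which the arm holds its last target. There are 200 camera calls.

### The job

Make up the two sampling kits from the row of stock: the long three-bay tray gets the large white bottle in its largest bay, the capped tube in the middle bay and the amber bottle in the remaining end bay; the short two-bay tray gets the wide clear jar in its larger bay and the slide mailer in its smaller one. Set each thing down upright on the floor of its bay without dropping it, and leave the small bottle, the small jar and the beaker standing where they are.

Things in the scene. Friction and masses are not known exactly. Their poses are not given: they have to be found in the camera images.
- long_tray: Long blue plastic tray with three bays in a row, 218 mm long. 92 mm wide along x (84 inside); walls 4 mm thick, tops 20 mm above the bench, floor inside 4 mm above it. Loose, 0.6 kg. Origin: centre of underside, z up, bays in a row along y. Bays (at x = 0): largest, 84 mm long in y, centre y = -63 mm; middle, 58 mm, centre y = +12 mm; remaining end bay, 60 mm, centre y = +75 mm.
- short_tray: Short blue plastic tray with two bays, 162 mm long. 92 mm wide along x (84 inside); walls 4 mm thick, tops 20 mm above the bench, floor inside 4 mm above it. Loose, 0.6 kg. Origin: centre of underside, z up, bays in a row along y. Bays (at x = 0): smaller, 62 mm long in y, centre y = -46 mm; larger, 88 mm, centre y = +33 mm.
- large_bottle_centre (a point): Large white plastic sample bottle with paper label, 60 mm diameter, straight sides to 64 mm, then a shoulder and a ribbed white screw cap of 42 mm diameter; 96 mm high, about 90 g. Point at its centre, half-way up, 48 mm above its foot; z along its axis, up.
- tube_centre (a point): Slim flat-footed sample tube standing on its foot, pale, 28 mm diameter, with a white screw cap just as wide (29 mm) on its top 16 mm; 80 mm high, about 40 g. Point at its centre, half-way up, 40 mm above its foot; z along its axis, up.
- amber_bottle_centre (a point): Amber glass reagent bottle with a black screw cap, 38 mm diameter, straight sides to 54 mm, then a shoulder and a 25 mm cap; 86 mm high, about 120 g. Point at its centre, half-way up, 43 mm above its foot; z along its axis, up.
- wide_jar_centre (a point): Wide clear specimen jar, 61 mm diameter, with a flat white screw lid of 62 mm diameter on its top 18 mm; 78 mm high, about 80 g. Point at its centre, half-way up, 39 mm above its foot; z along its axis, up.
- slide_mailer_centre (a point): Slide mailer: upright white plastic box, 34 mm (its x) by 40 mm (its y) all the way up, with a flush snap lid; 78 mm high, about 50 g. Point at its centre, half-way up, 39 mm above its foot; z along its axis, up. x across the 34 mm thickness.
- small_bottle_centre (a point): Not part of the kits: the large bottle's small sister, white, 42 mm diameter, 70 mm high, 30 mm cap. Point at its centre, half-way up, 35 mm above its foot; z along its axis, up.
- small_jar_centre (a point): Not part of the kits: small clear jar with a flat white lid, 41 mm diameter, 56 mm high. Point at its centre, half-way up, 28 mm above its foot; z along its axis, up.
- beaker_centre (a point): Not part of the kits: open glass beaker, 58 mm diameter at the rim, 75 mm high. Point at its centre, half-way up, 37.5 mm above its foot; z along its axis, up.

How it is judged:
At the end, for the whole second after the job is handed in: Large bottle, tube and amber bottle each stand in their own bay of the long tray, wide jar and slide mailer in the larger and smaller bays of the short tray: inside the bay's walls, on its floor (height within 6 mm), within 0.15 rad of upright, at rest; trays flat (x of large_bottle_centre in the frame of long_tray between -0.015 and 0.015 m and y of large_bottle_centre in the frame of long_tray between -0.078 and -0.048 m and z of large_bottle_centre in the frame of long_tray between 0.046 and 0.058 m and angle between each of large_bottle_centre, tube_centre, amber_bottle_centre, slide_mailer_centre, wide_jar_centre's own z axis and vertical below 0.15 rad and linear speed of each of large_bottle, tube, amber_bottle, slide_mailer, wide_jar below 0.02 m/s and x of tube_centre in the frame of long_tray between -0.031 and 0.031 m and y of tube_centre in the frame of long_tray between -0.006 and 0.03 m and z of tube_centre in the frame of long_tray between 0.038 and 0.05 m and x of amber_bottle_centre in the frame of long_tray between -0.026 and 0.026 m and y of amber_bottle_centre in the frame of long_tray between 0.061 and 0.089 m and z of amber_bottle_centre in the frame of long_tray between 0.041 and 0.053 m and x of slide_mailer_centre in the frame of short_tray between -0.028 and 0.028 m and y of slide_mailer_centre in the frame of short_tray between -0.063 and -0.029 m and z of slide_mailer_centre in the frame of short_tray between 0.037 and 0.049 m and x of wide_jar_centre in the frame of short_tray between -0.016 and 0.016 m and y of wide_jar_centre in the frame of short_tray between 0.015 and 0.051 m and z of wide_jar_centre in the frame of short_tray between 0.037 and 0.049 m and angle between each of long_tray, short_tray's own z axis and vertical below 0.1 rad); the robot touches nothing.
It fails at once if a kit item was let go in the air, more than 30 mm up ((height (world z) of large_bottle_centre above 0.082 m and contact force between the fingers and large_bottle below 0.02 N) or (height (world z) of tube_centre above 0.074 m and contact force between the fingers and tube below 0.02 N) or (height (world z) of amber_bottle_centre above 0.077 m and contact force between the fingers and amber_bottle below 0.02 N) or (height (world z) of slide_mailer_centre above 0.073 m and contact force between the fingers and slide_mailer below 0.02 N) or (height (world z) of wide_jar_centre above 0.073 m and contact force between the fingers and wide_jar below 0.02 N)).
It fails at once if the small bottle was pushed more than 30 mm or knocked over (distance of small_bottle_centre from where it was at the start of the episode above 0.03 m or angle between small_bottle_centre's own z axis and vertical above 0.5 rad).
It fails at once if the small jar was pushed more than 30 mm or knocked over (distance of small_jar_centre from where it was at the start of the episode above 0.03 m or angle between small_jar_centre's own z axis and vertical above 0.5 rad).
It fails at once if the beaker was pushed more than 30 mm or knocked over (distance of beaker_centre from where it was at the start of the episode above 0.03 m or angle between beaker_centre's own z axis and vertical above 0.5 rad).
It also fails if it takes over 115 s, if anything falls off the work surface, if the arm or the gripper's body presses on something with over 40 N, if the wrist force passes 120 N, or if a joint passes its speed limit or range.

## Working session

There is one attempt and no reset: what is moved stays moved. The work goes in short steps, each a Python script; the robot and the scene stay as the last script left them, time stands still between calls to the robot, and variables do not carry over. Pictures are saved under pics/ and viewed, at most 14 in all, crops included, and the job is handed in when it is done.

```bash
mkdir -p pics; python3 - <<'E'
from cell import *
import cv2,numpy as np
for n in("scene","side"):
    s=snapshot(n);cv2.imwrite(f"pics/{n}0.png",s["frame"][:,:,::-1])
    R=cv2.Rodrigues(np.array(s["rvec"]))[0];print(n,-R.T@s["tvec"],R[2],s["intrinsics"][0])
print(telemetry.current_orientation(),telemetry.current_t())
E
```

```text
scene [ 0.97241357 -0.25010517  0.84329777] [-0.47641599  0.26802122 -0.83737234] [488.29431951   0.         314.5266071 ]
side [-0.02364974 -0.6689874   0.59413564] [ 0.55406895  0.66056601 -0.50661636] [451.90924277   0.         317.22972284]
[-2.22072188e+00 -2.22072668e+00  1.53753930e-03] 0.1
```

View pics/scene0.png

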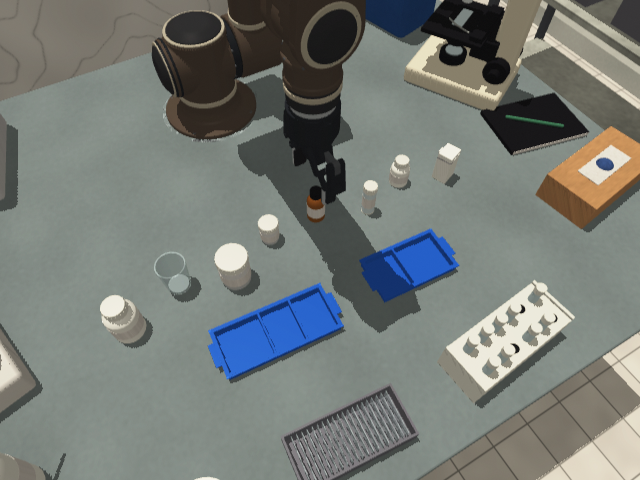

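View pics/side0.png

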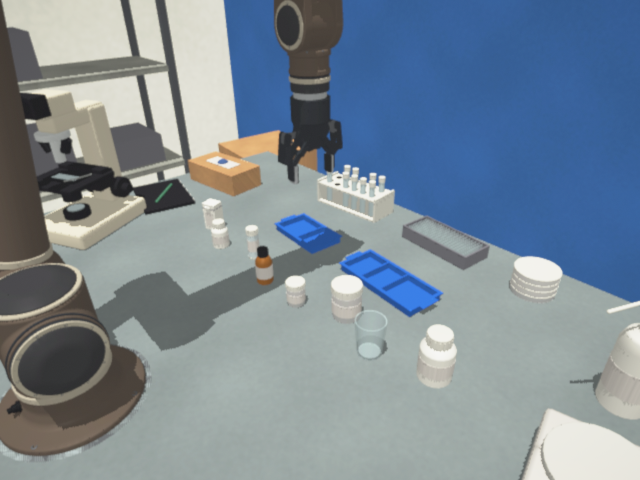

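The row runs from the large bottle (120,318 in scene) past the beaker, wide jar, small jar, amber bottle, tube and small bottle to the mailer (447,163). The long tray is at about (275,332) and the short tray at about (410,265). I'll zoom in to measure.

```bash
python3 - <<'E'
import cv2
a=cv2.imread("pics/scene0.png")[140:390,95:475];cv2.imwrite("pics/c1.png",cv2.resize(a,None,fx=2.1,fy=2.1,interpolation=cv2.INTER_CUBIC))
a=cv2.imread("pics/side0.png")[190:395,190:470];cv2.imwrite("pics/c2.png",cv2.resize(a,None,fx=2.8,fy=2.8,interpolation=cv2.INTER_CUBIC))
E
```

```text
(no output)
```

View pics/c1.png

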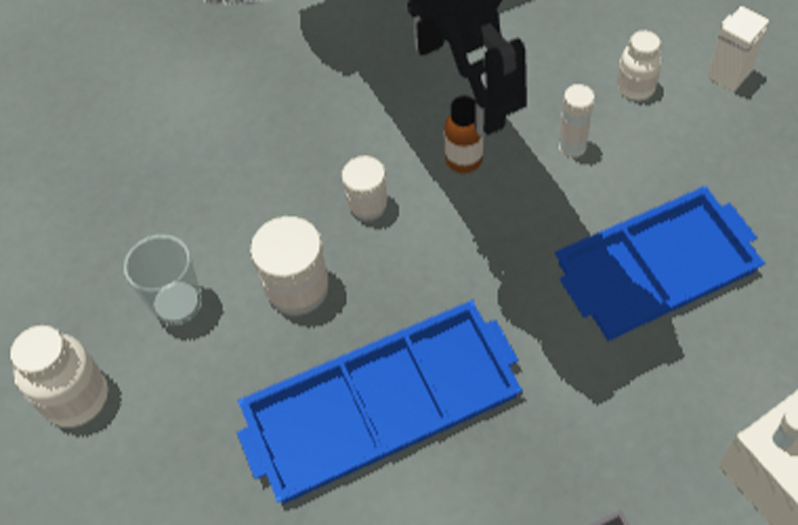

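View pics/c2.png

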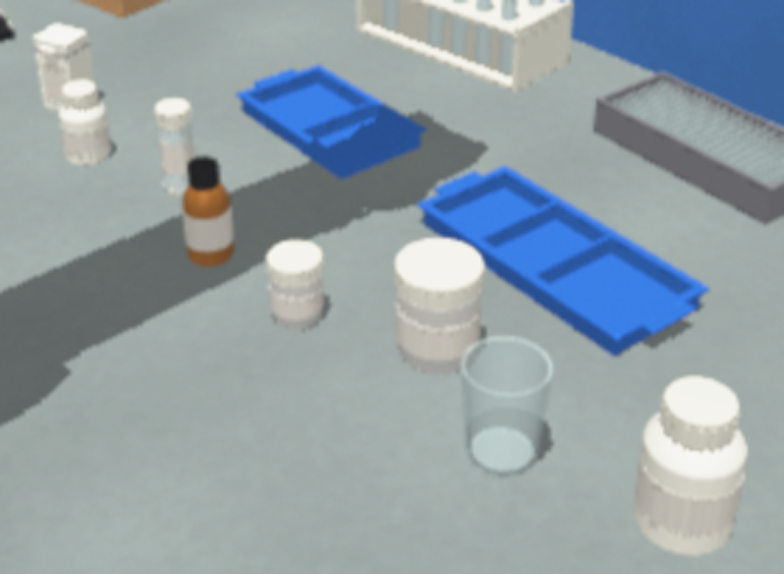

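The crops show the large bay of the long tray at its left, -y end (corners 238,402 / 470,302 / 522,392 / 283,500 in c1). The smaller bay of the short tray is also at its left end, in shadow. I'll triangulate the tops and corners, then check them with the wrist camera.

```bash
cat > h.py <<'E'
from cell import *
import cv2,numpy as np
def P(s):
    return s["intrinsics"]@np.c_[cv2.Rodrigues(np.array(s["rvec"]))[0],s["tvec"]]
def tri(s1,s2,a,b):
    X=cv2.triangulatePoints(P(s1),P(s2),np.array(a,float).T,np.array(b,float).T);return (X[:3]/X[3]).T
def proj(s,X):
    x=P(s)@np.c_[np.atleast_2d(X),np.ones(len(np.atleast_2d(X)))].T;return (x[:2]/x[2]).T
def onplane(s,uv,z):
    "pixels to world points at height z"
    M=P(s);H=np.c_[M[:,0],M[:,1],M[:,2]*z+M[:,3]]
    return cv2.perspectiveTransform(np.array(uv,float)[None],np.linalg.inv(H))[0]
def rot(yaw):
    "tool down, closing line (tool y) at world angle yaw"
    c,s=np.cos(yaw),np.sin(yaw);R=np.array([[s,c,0],[-c,s,0],[0,0,-1.]])
    return cv2.Rodrigues(R)[0].ravel()
E
python3 - <<'E'
from h import *
s1,s2=snapshot("scene"),snapshot("side")
D=dict(LB=((40,347),(702,400)),BK=((157,264),(507,360)),WJ=((287,246),(440,263)),SJ=((363,174),(295,258)),AM=((463,104),(204,168)),TU=((579,95),(173,108)),SB=((645,42),(79,92)),MA=((745,27),(64,41)),
L1=((238,402),(616,352)),L2=((470,302),(421,206)),L3=((522,392),(508,168)),L4=((283,500),(707,292)),S1=((556,254),(343,177)),S2=((706,187),(240,96)),S3=((764,264),(318,67)),S4=((608,339),(424,130)))
a=np.array([v[0] for v in D.values()])/2.1+[95,140];b=np.array([v[1] for v in D.values()])/2.8+190
X=tri(s1,s2,a,b)
for k,x in zip(D,X):print(k,x.round(3))
m=np.array([(739,8),(769,18),(752,47),(721,35)])/2.1+[95,140];print(onplane(s1,m,.078).round(3))
w=snapshot("wrist");R=cv2.Rodrigues(np.array(w["rvec"]))[0];print("wrist",-R.T@w["tvec"],R[2],w["intrinsics"])
print(rot(0),rot(np.pi/2),telemetry.current_orientation())
E
```

```text
LB [ 0.484 -0.368  0.094]
BK [ 0.443 -0.256  0.076]
WJ [ 0.484 -0.151  0.076]
SJ [ 0.431 -0.052  0.053]
AM [0.428 0.058 0.083]
TU [0.469 0.164 0.078]
SB [0.436 0.268 0.065]
MA [0.474 0.364 0.07 ]
L1 [ 0.566 -0.247  0.009]
L2 [ 0.585 -0.024  0.018]
L3 [ 0.684 -0.029  0.017]
L4 [ 0.667 -0.249  0.014]
S1 [0.578 0.073 0.007]
S2 [0.59  0.24  0.017]
S3 [0.686 0.236 0.016]
S4 [0.677 0.067 0.016]
[[0.453 0.372]
 [0.479 0.39 ]
 [0.502 0.35 ]
 [0.473 0.333]]
wrist [0.52523076 0.06738861 0.37363382] [-0.00221828 -0.26676596 -0.96375879] [[366.96352109   0.         321.37361341]
 [  0.         366.96352109 248.33422909]
 [  0.           0.           1.        ]]
[ 0.          0.         -3.14159265] [1.11072073 1.11072073 0.        ] [-2.22106495e+00 -2.22105475e+00  8.65013548e-04]
```

```bash
sed -i 's/\[\[s,c,0\],\[-c,s,0\]/[[-s,c,0],[c,s,0]/' h.py
cat >> h.py <<'E'
import pickle
def shot(n,f,est=None,r=None):
    s=snapshot(n);pickle.dump(s,open(f"pics/{f}.pkl","wb"));im=cv2.resize(s["frame"][:,:,::-1],(800,600),interpolation=cv2.INTER_CUBIC)
    if est is not None:
        for p in proj(s,est):cv2.drawMarker(im,tuple(int(v*1.25) for v in p),(0,0,255),0,7,1)
    cv2.imwrite(f"pics/{f}.png",im);return s
E
python3 - <<'E'
from h import *
for i,y in enumerate((-.2,.17)):
    r.goto([.52,y,.27],rot(0));r.pause(.3);shot("wrist",f"w{i}")
print(telemetry.current_t(),telemetry.current_tcp_pos(),telemetry.current_orientation())
E
```

```text
3.1667 [0.52021515 0.16938676 0.27000052] [ 2.22259186e+00  2.22022178e+00 -5.41766904e-07]
```

View pics/w0.png

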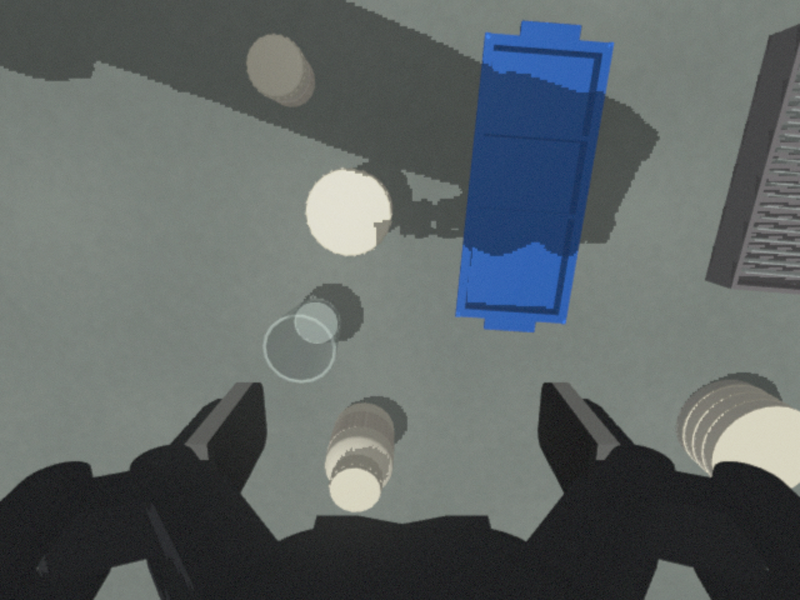

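View pics/w1.png

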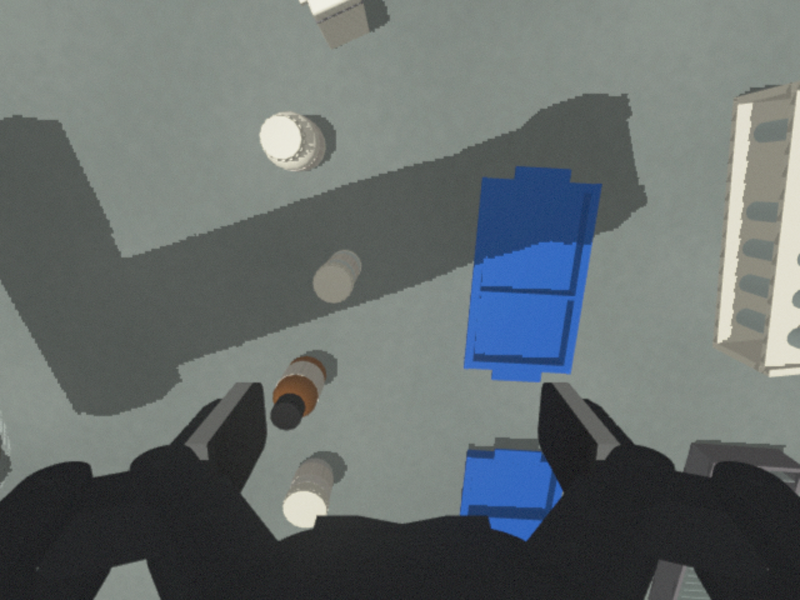

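w0 shows the large bottle cap (356,489), wide jar lid (348,212) and long tray rim corners (487,35), (612,44), (566,323), (457,317). w1 shows the tube top (334,283), amber cap (288,411) and short tray corners (482,178), (601,184), (572,374), (465,368). The mailer is clipped at the top edge.

```bash
python3 - <<'E'
from h import *
r.goto([.52,.33,.27],rot(0));r.pause(.3);shot("wrist","w2")
s1,s2=snapshot("scene"),snapshot("side")
w=[pickle.load(open(f"pics/w{i}.pkl","rb")) for i in(0,1)]
D=[("LB",(40,347),(702,400),0,(356,489),.096),("WJ",(287,246),(440,263),0,(348,212),.078),("AM",(463,104),(204,168),1,(288,411),.086),("TU",(579,95),(173,108),1,(334,283),.080),
("L1",(238,402),(616,352),0,(457,317),.02),("L2",(470,302),(421,206),0,(487,35),.02),("L3",(522,392),(508,168),0,(612,44),.02),("L4",(283,500),(707,292),0,(566,323),.02),
("S1",(556,254),(343,177),1,(465,368),.02),("S2",(706,187),(240,96),1,(482,178),.02),("S3",(764,264),(318,67),1,(601,184),.02),("S4",(608,339),(424,130),1,(572,374),.02)]
O={}
for n,a,b,i,c,z in D:
    a=np.array(a)/2.1+[95,140];b=np.array(b)/2.8+190;c=np.array(c)/1.25
    t=tri(s1,w[i],[a],[c])[0];O[n]=onplane(w[i],[c],z)[0]
    print(n,"plane w",O[n].round(4),"scene",onplane(s1,[a],z)[0].round(4),"side",onplane(s2,[b],z)[0].round(4),"tri",t.round(4))
for k in"LS":
    c=np.array([O[k+j] for j in"1234"]);d=c[1]+c[2]-c[0]-c[3]
    print(k,c.mean(0),np.degrees(np.arctan2(-d[0],d[1])),np.linalg.norm(d)/2,np.linalg.norm(c[3]+c[2]-c[0]-c[1])/2)
E
```

```text
LB plane w [ 0.4838 -0.368 ] scene [ 0.4845 -0.366 ] side [ 0.4826 -0.3711] tri [ 0.4847 -0.3662  0.0972]
WJ plane w [ 0.4815 -0.1512] scene [ 0.4845 -0.151 ] side [ 0.4816 -0.1549] tri [ 0.4813 -0.1508  0.0732]
AM plane w [0.4305 0.064 ] scene [0.4276 0.0594] side [0.425 0.05 ] tri [0.4273 0.061  0.0831]
TU plane w [0.47   0.1656] scene [0.4693 0.1646] side [0.467  0.1579] tri [0.4693 0.165  0.0794]
L1 plane w [ 0.5694 -0.2461] scene [ 0.5708 -0.2454] side [ 0.5561 -0.2561] tri [ 0.5699 -0.2458  0.0185]
L2 plane w [ 0.5845 -0.0223] scene [ 0.5854 -0.0235] side [ 0.5826 -0.0283] tri [ 0.5847 -0.0226  0.0188]
L3 plane w [ 0.6804 -0.0282] scene [ 0.6842 -0.0286] side [ 0.68   -0.0347] tri [ 0.6824 -0.0271  0.0151]
L4 plane w [ 0.6671 -0.2514] scene [ 0.6683 -0.2471] side [ 0.6605 -0.2565] tri [ 0.6677 -0.2485  0.0205]
S1 plane w [0.5782 0.0729] scene [0.5812 0.072 ] side [0.564  0.0502] tri [0.5795 0.0726 0.0176]
S2 plane w [0.5862 0.2409] scene [0.5894 0.2407] side [0.5859 0.231 ] tri [0.5876 0.2418 0.0171]
S3 plane w [0.6845 0.2361] scene [0.6866 0.2343] side [0.6808 0.2282] tri [0.6857 0.236  0.0172]
S4 plane w [0.6772 0.0669] scene [0.6789 0.0645] side [0.6718 0.063 ] tri [0.6781 0.0656 0.0174]
L [ 0.62533952 -0.13698194] -3.643962400728722 0.22392373371910568 0.09696227040057745
S [0.63153455 0.15419152] -2.58806539359093 0.16875371308020426 0.09884094895815465
```

View pics/w2.png

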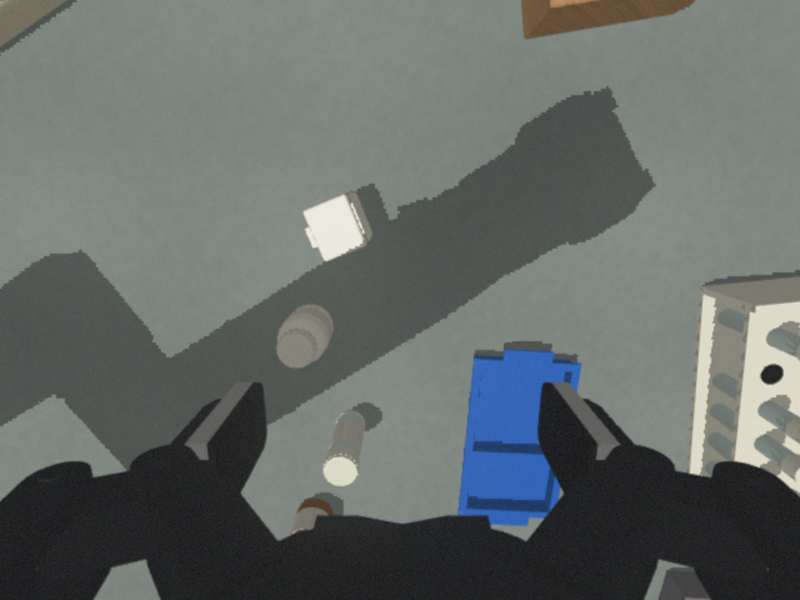

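Heights agree with the text. The mailer's top corners in w2 are (304,210), (350,194), (366,245), (325,262), so its x axis is turned about 20°. I'll start with the wide jar.

```bash
cat >> h.py <<'E'
TR=dict(L=(np.array([.6262,-.1365]),np.radians(-3.6)),S=(np.array([.6325,.1537]),np.radians(-2.6)))
def pick_place(xy,yaw,z,width,tray,by,N=30):
    claw.gripper_to(.085)
    r.goto([*xy,.18],rot(yaw));r.move_linear([*xy,z],speed=.1)
    claw.gripper_to(width-.012,N);w=telemetry.current_grip_width()
    print("grip",round(w,4),np.round(telemetry.current_gripper_force(),1))
    if abs(w-width)>.006: raise SystemExit("bad grasp")
    r.move_linear([*xy,.18])
    c,t=TR[tray];p=c+by*np.array([-np.sin(t),np.cos(t)])
    r.goto([*p,.18],rot(t));print("held",round(telemetry.current_grip_width(),4))
    r.move_linear([*p,z+.022],speed=.12);r.pause(.2)
    hit=r.move_linear([*p,z+.001],speed=.02,contact_N=3)
    print("contact",hit,"dz",round(telemetry.current_tcp_pos()[2]-z,4),"F",np.round(telemetry.current_contact_force(),1))
    claw.gripper_to(min(width+.016,.085));r.move_linear([*p,.19])
    print("t",telemetry.current_t())
E
python3 - <<'E'
from h import *
w=pickle.load(open("pics/w2.pkl","rb"))
c=np.array([(304,210),(350,194),(366,245),(325,262)])/1.25;m=onplane(w,c,.078);print(m.round(4),m.mean(0))
pick_place((.4825,-.151),0,.022,.061,"S",.033)
shot("scene","a1")
E
```

```text
[[0.4505 0.3782]
 [0.4837 0.3892]
 [0.4943 0.3531]
 [0.4638 0.3406]] [0.47304285 0.36528401]
grip 0.0608 26.2
held 0.0606
contact True dz 0.0048 F [-0.9  1.1  3.3]
t 14.8167
```

View pics/a1.png

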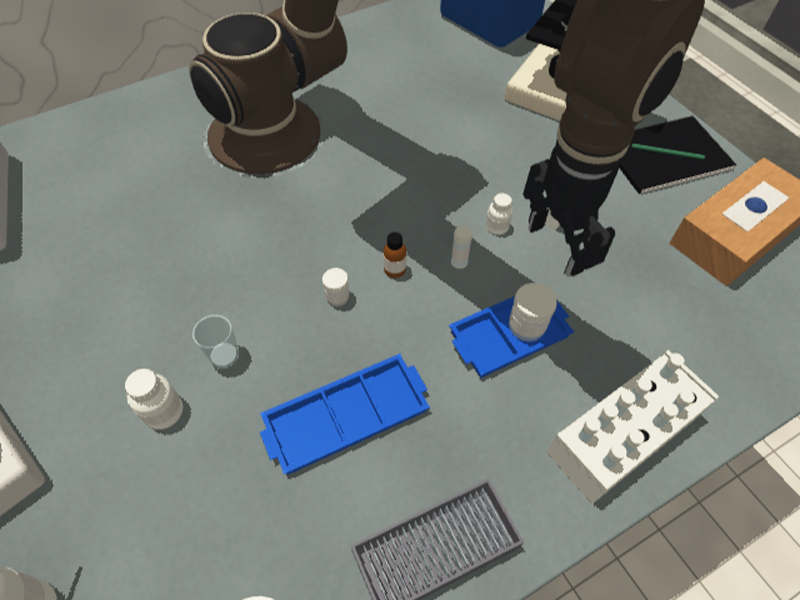

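The wide jar stands upright in the larger bay (533,310), and contact came at +4.8 mm, as expected for the tray floor. Next are the mailer and the rest.

```bash
python3 - <<'E'
from h import *
pick_place((.473,.365),np.radians(20),.024,.034,"S",-.046)
pick_place((.484,-.3675),0,.033,.060,"L",-.063)
shot("scene","a2")
E
```

```text
grip 0.0339 29.4
held 0.0336
contact True dz 0.0042 F [-0.2 -0.1  3.3]
t 24.475
grip 0.0583 32.7
held 0.0585
contact True dz 0.0047 F [-0.2  0.1  4.2]
t 34.4083
```

View pics/a2.png

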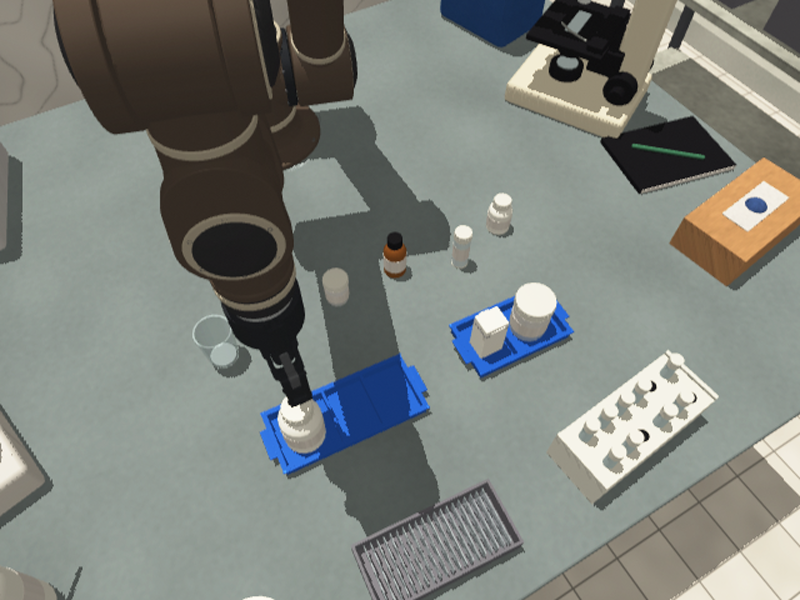

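The mailer (490,332) and large bottle (302,425) stand upright in their bays. Tube and amber bottle next.

```bash
python3 - <<'E'
from h import *
pick_place((.4695,.165),0,.027,.028,"L",.012)
pick_place((.429,.061),0,.020,.038,"L",.075)
r.goto([.35,-.15,.35],rot(0));r.pause(.3)
shot("scene","a3");shot("side","b3")
E
```

```text
grip 0.0272 37.7
held 0.027
contact True dz 0.0041 F [-1.4  1.2  5.3]
t 44.6417
grip 0.0367 30.0
held 0.0371
contact True dz 0.0043 F [0.  0.3 4.4]
t 54.4667
```

View pics/a3.png

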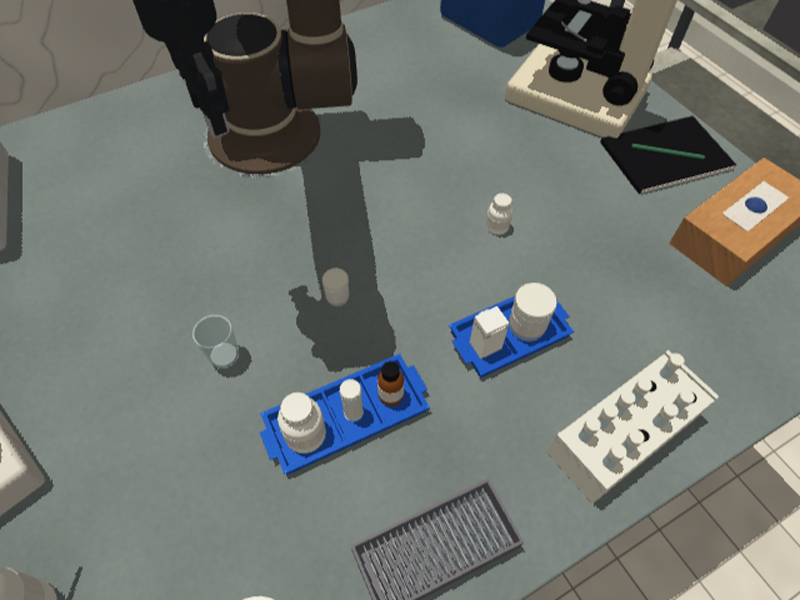

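View pics/b3.png

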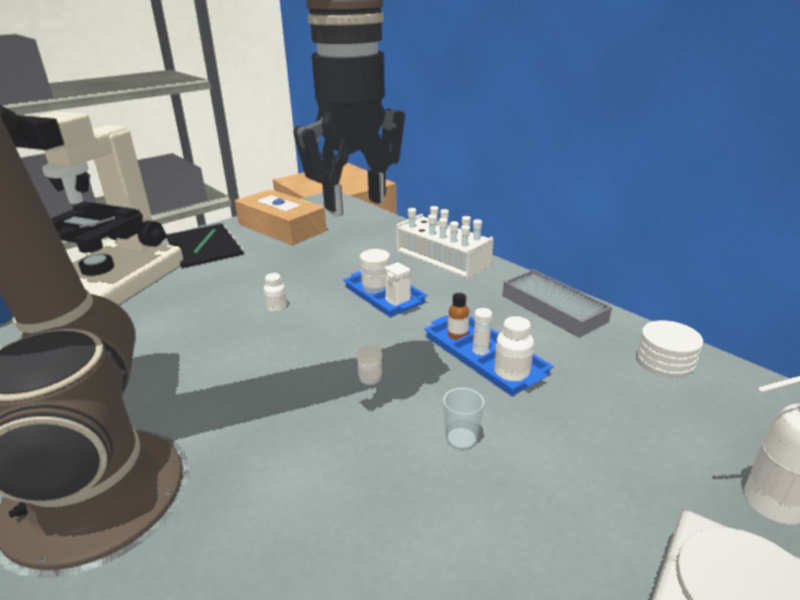

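Both views show all five items upright in their bays: scene tops at (296,406), (350,386), (391,371), (490,319) and (535,298). The small bottle, small jar and beaker haven't moved. I'll do a quick numeric check and hand in if it passes.

```bash
python3 - <<'E'
from h import *
s=pickle.load(open("pics/a3.pkl","rb"));ok=True
for n,uv,z,t,y,tx,ty in[("LB",(296,406),.1,"L",-.063,.013,.013),("TU",(350,386),.084,"L",.012,.02,.015),("AM",(391,371),.09,"L",.075,.02,.012),("MA",(490,319),.082,"S",-.046,.02,.014),("WJ",(535,298),.082,"S",.033,.013,.015)]:
    c,a=TR[t];d=onplane(s,[np.array(uv)/1.25],z)[0]-c
    x=np.array([[np.cos(a),np.sin(a)],[-np.sin(a),np.cos(a)]])@d-[0,y];print(n,x.round(4));ok&=abs(x[0])<tx and abs(x[1])<ty
if ok: print(job_done())
E
```

```text
LB [ 0.0001 -0.0013]
TU [-0.0025  0.0014]
AM [ 0.0044 -0.0025]
MA [-0.0007 -0.002 ]
WJ [-0.0015 -0.0012]
the job is handed in; nothing more can be done
None
```

Both kits are made up and handed in: all five items stand upright in their bays, measured within about 5 mm of bay centre, and the small bottle, small jar and beaker stayed in place; no verdict came back.

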